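# Lift the pawl and wind a ratchet jaw back onto a block

### The job

The ratchet wheel on the gluing jig holds its jaw drawn back. Swing the holding pawl clear of the teeth, then wind the wheel backwards (clockwise from above) by its crank until the jaw has pushed the loose beech block along the bed and nipped it, square and lightly but firmly, between jaw and fence (about 10 newtons; above 28 crushes the cork). Leave it nipped, with the pawl swung out; do not force the wheel against the pawl, do not push the jaw or the block by hand, and leave the things round the jig where they are.

Things in the scene. Friction and masses are not known exactly. Their poses are not given: they have to be found in the camera images.
- jig: plywood base plate, fixed to the bench, 12 mm thick (top at z = 12 mm). +x runs along the bed from wheel to fence, +y across it, z up; origin on the bed's middle line, underside. The bed is 104 mm wide and reaches to x = 180 mm; the wheel end covers x = -200 to -50, y = -100 to 60 mm. The wheel's axis stands at x = -105, y = 0 mm.
- wheel_hub (a point): point on the axis of the ratchet wheel, on the disc's upper face (z = 42 mm). The wheel is a flat steel disc with 12 saw teeth, 121 mm across the tooth tips, turning about a vertical axis; a hub boss 26 mm across (z = 50 mm, stud to 53 mm) and a 6 mm thick crank arm lie on it, the arm top at z = 50 mm.
- wheel (a joint): turn of the wheel, rad: about 0 with the jaw drawn back (stop at -0.02), growing as it is wound backwards, clockwise from above; to 3.9. 1 rad moves the jaw 18 mm to the fence. Stiff, stays where it is left: turning takes 0.2 N m (4.5 N along the knob's circle); each newton on the block adds 0.018 N m (0.4 N at the knob). With the pawl in it stops after 0.03 to 0.15 rad.
- crank_grip (a point): middle of the crank knob: an upright, freely spinning black knob, 19 mm in diameter, 42 mm tall (z = 51 to 93 mm, this point at 72 mm), 45 mm from the wheel's axis; goes round with the wheel. Starts on the jig's +y side of the hub. Nothing within 60 mm of its path stands higher than 53 mm.
- pawl (a joint): swing of the holding pawl, rad: 0 = nose fully in the teeth, growing as it swings out (clockwise seen from above); the nose clears the teeth above 0.2, stop at 0.9; well out is 0.4 or more. Stiff pivot without a spring: it stays where it is put; moving the thumb post takes about 1.2 N.
- pawl_pivot (a point): upright pivot of the pawl, its upper face, z = 41 mm, beside the wheel (in the jig's frame at x = -163, y = -78 mm)
- pawl_post (a point): middle of the pawl's thumb post: an upright round steel post, 14 mm in diameter, z = 40 to 80 mm (this point at 62 mm), on the pawl's outer arm 34 mm from the pivot; free space all round. To swing the pawl out, move the post clockwise (from above) about the pivot, at first along the jig's -x.
- jaw: sliding jaw, a wooden bar 90 mm wide across the bed with a 5 mm cork facing, 43 mm high over the bench; it moves along the jig's x only. Origin under its wooden bar; the cork face is 12 mm ahead of it in +x. Joined to the wheel by a steel rack.
- workpiece: loose beech block, 50 mm along the bed, 80 mm across, 40 mm tall, lying on the bed between jaw and fence, a little askew. Origin under its centre, x along its 50 mm. The fence beyond it is a wooden stop, 90 mm wide, 46 mm high over the bench, square to the bed, clamped somewhere else every time (face at 97 to 115 mm along the jig's x) and not measured: find it by feel.
- masking_tape: bystander: roll of masking tape, 104 mm across, 25 mm high, lying beyond the fence end of the bed. Origin under its centre.
- driver_amber: bystander: screwdriver with yellow handle, 235 mm long, lying beside the bed. Origin under its middle, its length along its y.
- screw_tin: bystander: open brown tin, 75 mm across and 79 mm high, standing farther back. Origin under its centre.
Things that resemble listed ones, but are neither listed nor needed, are in the scene too. What is shaped like the workpiece but green is not meant.

How it is judged (in metres and radians):
On the way, in this order (a step that is already met when the one before it is completed fails the run):
1. the pawl is swung clear (0.3 rad or more) while the wheel has not yet been turned (value of joint pawl above 0.3 rad and value of joint wheel below 0.2 rad), for 0.1 s.
2. the jaw nips the block with more than 3 N (contact force between jaw and workpiece above 3 N and value of joint wheel above 1.5 rad), for 0.2 s.
At the end, for the whole second after the job is handed in: the block lies flat on the bed, square to it within 0.05 rad, still, nipped by the jaw with 3 to 28 N; the pawl is swung out by 0.3 rad or more (contact force between jaw and workpiece between 3 and 28 N and value of joint pawl above 0.3 rad and angle between the x axis of workpiece and the x axis of jig, either way round below 0.05 rad and angle between workpiece's own z axis and vertical below 0.05 rad and z of workpiece in the frame of jig below 0.016 m and linear speed of workpiece below 0.01 m/s); the robot touches nothing.
It fails at once if the jaw squeezes the block with more than 28 N (contact force between jaw and workpiece above 28 N).
It fails at once if the wheel is forced against the pawl (more than 30 N on the pawl's nose) (contact force between pawl and wheel above 30 N).
It fails at once if the fingers push the jaw or the block (more than 2 N) (contact force between the fingers and jaw above 2 N or contact force between the fingers and workpiece above 2 N).
It fails at once if a bystander is moved by more than 20 mm (distance of any of masking_tape, driver_amber, screw_tin from where it was at the start of the episode above 0.02 m).
It also fails if it takes over 72 s, if anything falls off the work surface, if the arm or the gripper's body presses on something with over 40 N, if the wrist force passes 120 N, or if a joint passes its speed limit or range.

### The arm

A 6-joint arm with a two-finger parallel gripper is mounted at the origin on a cart in front of the work surface, level with it; the furniture and walls round the work are solid. World frame = base frame: x ahead of the robot, y to its left, z up, the work surface at z = 0. Lengths are in mm, angles in rad, forces in N, time in s.
With the tool pointing down it reaches from about 350 to 875 mm from the base axis. Payload 4.2 kg.
Tool frame: the origin (TCP) lies between the finger pads; the fingertips stand 25 mm ahead of it and the grasp point (between the pads) lies 6 mm ahead of it; z points along the fingers, y is the line along which they close (so a half turn about z gives the same grasp; the last joint's range is limited). The gripper opens to 85 mm and grips with 20 to 120 N. Pads are 22 mm wide; open, the fingers measure 114 mm over their backs; the gripper's body (76 mm by 85 mm) begins 54 mm behind the grasp point. The pads swing forward as they close: fully open they stand 13 mm farther back than shut.
Start: joints at [-0.913, 0.385, 0.008, 0, -1.194, -0.259], TCP at [242.709, -575.927, 256.312] pointing down, gripper open.
Joint ranges: [-3.14, 3.14], [-1.21, 2.06], [-1.07, 1.41], [-3.16, 2.05], [-2.99, -0.16], [-3.1, 3.1]. Speed limits (rad/s): [2.79, 2.79, 3.14, 3.14, 3.14, 3.14].

### API

Orientations are given as a unit quaternion [x, y, z, w].
In Python, from bench import arm gives the robot as it stands.
- The arm moves only by the shell command python3 -m pendant 'ROWS'. ROWS is JSON, a list of rows, each a list of 7 numbers: the shift along the tool's x, y, z in m, then the turn, a rotation vector about the tool's x, y, z in degrees, then the finger opening in m, from 0 to 0.0854. In form: [[x, y, z, wx, wy, wz, fingers], ...]. A call has 1 to 12 rows; each row shifts and turns the commanded pose from where the row before left it, along the tool's axes as they then stand; what a row does not reach is not made up. A row lasts 1/10 s, in which the tool goes at most 50 mm and 8.59 degrees, less where a joint would pass 70% of its speed; a pose out of reach is approached as far as the arm can. A call is refused whole if a number of a shift passes 0.05 or a number of a turn 8.59, either way. A call with a gripper value outside its range is refused whole. The fingers move at their own pace and stop on an object; the grip force is fixed at half the most. Time passes only in rows, so rows that do not move let the fingers close. It gives the time, the measured TCP pose, the force, the opening and the grip force at its end, in the units of the state.
- arm.read_state(): the state, without advancing time (a new reading comes with each control period).
- arm.get_image(name): name is "side" or "top" or "wrist"; returns a dict with "image" (420x560x3 uint8, red, green, blue), "fx", "fy", "cx", "cy" (pixels), "xyz" and "rotation" of the camera in the world. Camera axes: x right, y down, z forward; pixel columns grow to the right and rows downward; lengths in mm; the calibration is good to about 2 mm. A picture is of the moment at which its call begins. There is no depth.
- arm.job_done(): hands the job in; it is judged then, once.
The state is a dict: "clock": time; "joints": joint angles; "joint_vel": joint speeds; "joint_efforts": joint torques, N m; "position": TCP position; "ee_rot": TCP orientation; "contact_force": force on the tool from outside, world axes, zero at the start; "wrist_torque": the same for the moment, N m; "gripper_width": finger opening in mm; "grasp_force": force on a finger pad.
Only numpy, scipy, OpenCV 4.12 (cv2) and the standard library are available. Lean on these libraries where they do the work, as an engineer would, in place of code of your own. Each camera call takes 0.05 s, during which the arm holds its last target. There are 200 camera calls.

## Working session

There is one attempt and no reset: what is moved stays moved. The work goes in short steps, Python scripts to look and compute and a shell command to move; the robot and the scene stay as the last step left them, time stands still between calls to the robot, and variables do not carry over. Pictures are saved under pics/ and viewed, at most 10 in all, crops included, and the job is handed in when it is done.

```bash
mkdir -p pics; ls
python3 - <<'E'
from bench import arm
import cv2,pickle
for n in("top","side"):
    d=arm.get_image(n); pickle.dump(d,open(n+".pkl","wb"))
    cv2.imwrite(f"pics/{n}0.png",d["image"][:,:,::-1]); print(n,d["fx"],d["fy"],d["cx"],d["cy"],d["xyz"],d["rotation"])
print(arm.read_state())
E
```

```text
pics
top 405.20143234284626 405.20143234284626 281.64129727936256 210.4169845007146 [ 431.26023688  -16.15786904 1103.37618461] [-0.69989677  0.70915507 -0.05676154  0.06341715]
side 496.6658555815419 496.6658555815419 280.0130053396711 209.2119939167031 [  -86.29988677 -1215.61574246   820.69533416] [ 0.83468459 -0.20125305  0.1336259  -0.49491713]
{'clock': 0.1, 'joints': array([-9.13342001e-01,  3.85479519e-01,  6.76323878e-03, -4.07000522e-04,
       -1.19398169e+00, -2.58576003e-01]), 'joint_vel': array([ 0.00013586, -0.00080611,  0.00233803,  0.00203953, -0.00130046,
        0.0003288 ]), 'joint_efforts': array([-4.07739126e-04, -3.93320131e+01,  1.88928920e+01,  4.19806346e+00,
       -2.62442081e-03, -5.42088827e-06]), 'position': array([ 242.55993153, -575.5081356 ,  255.33544684]), 'ee_rot': array([-1.98045975e-01,  9.80192253e-01,  9.36460537e-04, -2.50768050e-04]), 'contact_force': array([-0.80230042, -0.3859421 , -0.14170234]), 'wrist_torque': array([-0.01857955,  0.05570127,  0.00083482]), 'grasp_force': 0.0, 'gripper_width': 85.49615335627118}
```

View pics/top0.png

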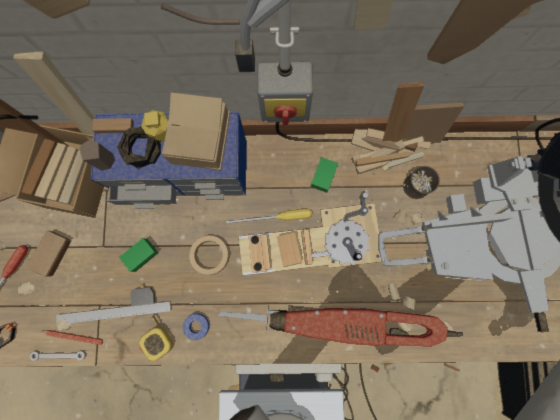

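View pics/side0.png

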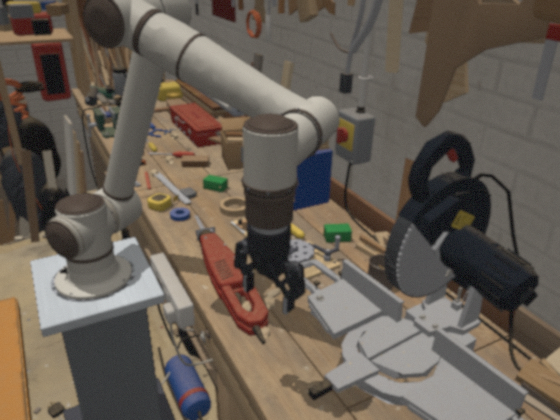

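The top view shows the jig around (240–380, 205–275): wheel near (347,242), crank knob near (358,256), pawl post near (365,197), block near (290,248), fence near (258,252). I'll enlarge it.

```bash
cat > h.py <<'E'
import numpy as np,pickle
from scipy.spatial.transform import Rotation as R
def ray(d,u,v):
    c=np.array([(u-d["cx"])/d["fx"],(v-d["cy"])/d["fy"],1.]); return R.from_quat(d["rotation"]).apply(c) if np.shape(d["rotation"])==(4,) else np.array(d["rotation"])@c
def onz(d,u,v,z):
    r=ray(d,u,v); p=np.array(d["xyz"]); return (p+r*(z-p[2])/r[2])
def proj(d,p):
    c=R.from_quat(d["rotation"]).inv().apply(np.array(p)-d["xyz"]); return c[0]/c[2]*d["fx"]+d["cx"],c[1]/c[2]*d["fy"]+d["cy"]
E
python3 - <<'E'
import cv2,pickle
from h import *
d=pickle.load(open("top.pkl","rb"))
im=d["image"][180:285,232:392,::-1]
cv2.imwrite("pics/crop0.png",cv2.resize(im,None,fx=5,fy=5,interpolation=cv2.INTER_CUBIC))
for uv in((347,242),(365,197),(240,250),(378,235)): print(uv,onz(d,*uv,12))
E
```

```text
(347, 242) [ 530.11349427 -181.90856989   12.        ]
(365, 197) [ 652.97838354 -236.07196098   12.        ]
(240, 250) [512.36903534 106.36276186  12.        ]
(378, 235) [ 547.91143154 -266.15146165   12.        ]
```

View pics/crop0.png

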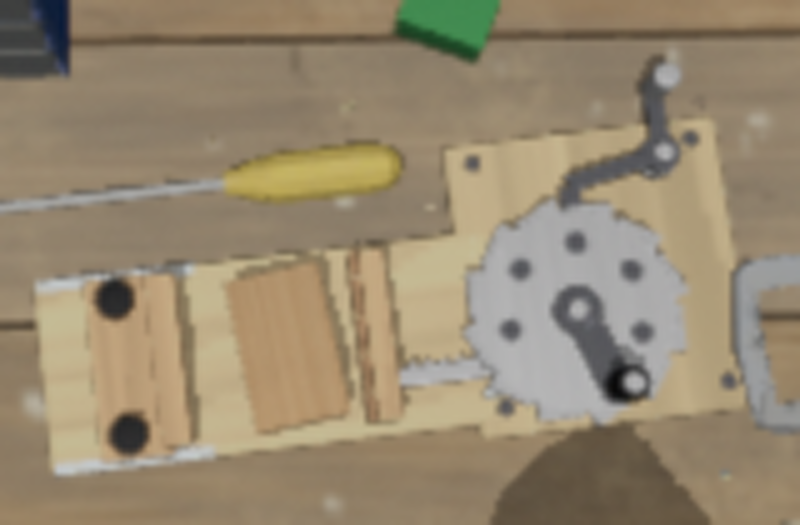

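Crop: hub stud (578,309), knob top (633,381), post top (667,75), pawl pivot (664,152), bed corners (37,285), (53,473), plate corners (712,118), (747,404). The yellow screwdriver lies at upper left and the tan block at (290,345).

```bash
cat >> h.py <<'E'
def fit(J,W):
    J=np.array(J,float);W=np.array(W,float)
    a=J-J.mean(0);b=W-W.mean(0)
    th=np.arctan2((a[:,0]*b[:,1]-a[:,1]*b[:,0]).sum(),(a*b).sum())
    M=np.array([[np.cos(th),-np.sin(th)],[np.sin(th),np.cos(th)]])
    return th,M,W.mean(0)-M@J.mean(0)
E
python3 - <<'E'
import json
from h import *
from bench import arm
d=pickle.load(open("top.pkl","rb"))
f=lambda c,z:onz(d,232+(c[0]-2)/5,180+(c[1]-2)/5,z)[:2]
P=[((578,309),53,(-105,0)),((664,152),41,(-163,-78)),((37,285),12,(180,-52)),((53,473),12,(180,52)),((712,118),12,(-200,-100)),((747,404),12,(-200,60))]
W=[f(c,z) for c,z,_ in P];J=[j for *_,j in P]
th,M,t=fit(J,W)
print(np.degrees(th),t);
for w,j in zip(W,J):print(j,(M.T@(w-t)).round(1))
g=lambda c,z:M.T@(f(c,z)-t)
print("knob",g((633,381),93),"post",g((667,75),80))
print("jaw L/R front",g((348,250),43),g((367,420),43),"block",[g(c,52).round(1) for c in((228,282),(317,258),(350,412),(262,432))],"fence",g((175,275),46),g((192,450),46))
print("handle",g((400,165),20))
json.dump([th,list(t)],open("jig.json","w"))
s=arm.read_state();tr=R.from_quat(s["ee_rot"]).as_matrix();print(tr.round(3))
for n,p in(("post",g((667,75),80)),("knob",g((633,381),93))):
    w=M@p+t;print(n,w, "tool-frame shift",tr[:2,:2].T@(w-s["position"][:2]))
print("turn about z deg (tool z down)",-(np.degrees(th)-np.degrees(np.arctan2(tr[1,1],tr[0,1]))))
E
```

```text
95.88804268240408 [517.08731423 -71.65665893]
(-105, 0) [-1.052e+02 -1.000e-01]
(-163, -78) [-164.2  -78.4]
(180, -52) [176.7 -49.9]
(180, 52) [178.   51.1]
(-200, -100) [-199.3  -98.3]
(-200, 60) [-194.    57.5]
knob [-120.67845969   41.49273132] post [-163.38240634 -112.20910913]
jaw L/R front [  8.8967792  -45.63352721] [10.01792917 43.64901771] block [array([ 73.5, -35.2]), array([ 25.9, -42.3]), array([18.7, 38.9]), array([64.9, 43.8])] fence [100.74224164 -42.70691704] [101.86861834  48.60548779]
handle [-25.95615561 -91.07365452]
[[-0.922 -0.388 -0.001]
 [-0.388  0.922  0.002]
 [ 0.     0.002 -1.   ]]
post [ 645.46501115 -222.66613482] tool-frame shift [-508.28912809  168.73669618]
knob [ 488.19328149 -195.95497853] tool-frame shift [-373.72502629  254.41255152]
turn about z deg (tool z down) 16.95739381412858
```

```bash
python3 -m pendant '[[0,0,0,0,0,8.48,0.036],[0,0,0,0,0,8.48,0.036],[-0.023,0.032,0,0,0,0,0.036],[-0.023,0.032,0,0,0,0,0.036],[-0.023,0.032,0,0,0,0,0.036],[-0.023,0.032,0,0,0,0,0.036],[-0.023,0.032,0,0,0,0,0.036],[-0.023,0.032,0,0,0,0,0.036],[-0.023,0.032,0,0,0,0,0.036],[-0.023,0.032,0,0,0,0,0.036]]' && python3 -m pendant '[[-0.036,0.007,0,0,0,0,0.036],[-0.036,0.007,0,0,0,0,0.036],[-0.036,0.007,0,0,0,0,0.036],[-0.036,0.007,0,0,0,0,0.036],[-0.036,0.007,0,0,0,0,0.036],[-0.036,0.007,0,0,0,0,0.036],[-0.036,0.007,0,0,0,0,0.036],[0,0,0,0,0,0,0.036],[0,0,0,0,0,0,0.036]]'
cat >> h.py <<'E'
import json
th,t=json.load(open("jig.json"));t=np.array(t);M=np.array([[np.cos(th),-np.sin(th)],[np.sin(th),np.cos(th)]])
def st(s,goal=None):
    p=s["position"];j=M.T@(p[:2]-t);T=R.from_quat(s["ee_rot"]).as_matrix();F=s["contact_force"]
    print("t",s["clock"],"TCP jig",j.round(1),"z",round(p[2],1),"tool y deg",np.degrees(np.arctan2(T[1,1],T[0,1])).round(2),"tilt",T[:,2].round(3),"Fjig",(M.T@F[:2]).round(2),round(F[2],2),"w",round(s["gripper_width"],1),"grip",s["grasp_force"])
    if goal is not None: print("shift tool",(T.T@np.append(M@(np.array(goal[:2])-j),goal[2]-p[2])).round(1))
E
python3 - <<'E'
from h import *
from bench import arm
import cv2
s=arm.read_state();st(s,(-163.4,-112.2,73))
d=arm.get_image("wrist");pickle.dump(d,open("w.pkl","wb"));cv2.imwrite("pics/w1.png",d["image"][:,:,::-1])
print(d["xyz"])
E
```

```text
clock: 1.1
position: [399.8, -300.8, 256.0]
ee_rot: [-0.051, 0.999, 0.0, -0.0]
contact_force: [0.7, 0.3, -0.6]
gripper_width: 36.1
grasp_force: 0.0
clock: 2.0
position: [645.2, -227.3, 254.7]
ee_rot: [-0.052, 0.999, 0.0, -0.001]
contact_force: [0.1, -0.3, -0.5]
gripper_width: 36.1
grasp_force: 0.0
t 2.0 TCP jig [-167.9 -111.5] z 254.7 tool y deg 95.93 tilt [-0.003  0.001 -1.   ] Fjig [-0.27 -0.07] -0.52 w 36.1 grip 0.0
shift tool [ -1.2   4.4 181.7]
[ 568.46778599 -235.21260336  373.74296058]
```

View pics/w1.png

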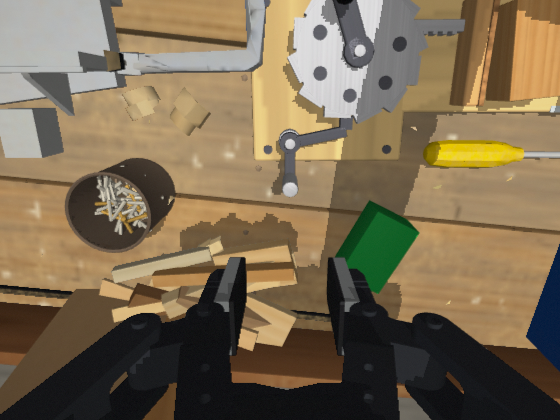

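Wrist view: post top at (290,189), pivot at (289,142), hub stud at (360,50). The way down to the post is free, and the tin is at (110,205), well clear. Cross-checking positions.

Run:
```python
from h import *
d=pickle.load(open("w.pkl","rb"))
for n,u,v,z in(("post",290,189,80),("pivot",289,142,41),("hub",360,50,53)): print(n,(M.T@(onz(d,u,v,z)[:2]-t)).round(1))
```

```text
post [-164.  -112.9]
pivot [-164.6  -78.1]
hub [-106.    -0.4]
```

```bash
python3 -m pendant '[[-0.001,0.004,0.03,0,0,0,0.036],[0,0,0.03,0,0,0,0.036],[0,0,0.03,0,0,0,0.036],[0,0,0.03,0,0,0,0.036],[0,0,0.025,0,0,0,0.036],[0,0,0.02,0,0,0,0.036],[0,0,0.017,0,0,0,0.036],[0,0,0,0,0,0,0.036],[0,0,0,0,0,0,0.036]]' >/dev/null
python3 - <<'E'
from h import *
from bench import arm
st(arm.read_state(),(-163.6,-112.4,73))
E
```

```text
t 2.95 TCP jig [-165.  -111.9] z 75.2 tool y deg 95.87 tilt [ 0. -0. -1.] Fjig [-0.68  0.09] 0.06 w 36.0 grip 0.0
shift tool [-0.5  1.4  2.2]
```

```bash
python3 -m pendant '[[0,-0.004,0,0,0,0,0.036],[0,-0.004,0,0,0,0,0.036],[0,-0.004,0,0,0,0,0.036],[0,-0.004,0,0,0,0,0.036],[0.001,-0.004,0,0,0,0,0.036],[0.001,-0.004,0,0,0,0,0.036],[0.001,-0.004,0,0,0,0,0.036],[0.001,-0.002,0,0,0,0,0.036],[0,0,0,0,0,0,0.036]]' >/dev/null
python3 - <<'E'
from h import *
from bench import arm
st(arm.read_state())
d=arm.get_image("wrist");import cv2
cv2.imwrite("pics/w2.png",d["image"][:,:,::-1])
E
```

```text
t 3.85 TCP jig [-195.  -107.7] z 74.0 tool y deg 95.86 tilt [-0.001 -0.    -1.   ] Fjig [-0.21 -0.92] -0.89 w 36.0 grip 0.0
```

View pics/w2.png

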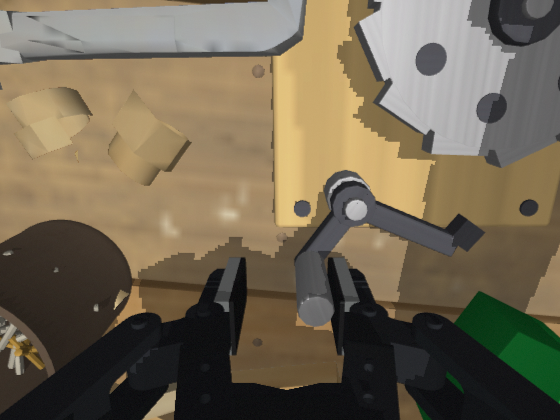

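Wrist view: post resting against the right pad at (315,300), nose at (465,235) well off the teeth, so the pawl is out about 0.6 rad. Next: off the post, up, and over the knob.

```bash
python3 -m pendant '[[0,0.006,0,0,0,0,0.036],[0,0,-0.02,0,0,0,0.036],[0,0,-0.04,0,0,0,0.036],[0,0,-0.04,0,0,0,0.045],[0.03,0.013,-0.02,0,0,0,0.055],[0.03,0.014,0,0,0,0,0.055],[0.03,0.014,0,0,0,0,0.055],[0.03,0.014,0,0,0,0,0.055],[0.03,0.014,0,0,0,0,0.055],[0,0,0,0,0,0,0.055],[0,0,0,0,0,0,0.055]]' >/dev/null
python3 - <<'E'
from h import *
from bench import arm
st(arm.read_state(),(-120.7,41.5,83))
d=arm.get_image("wrist");import cv2;pickle.dump(d,open("w.pkl","wb"))
cv2.imwrite("pics/w3.png",d["image"][:,:,::-1])
E
```

```text
t 5.0 TCP jig [-119.1   41.8] z 195.0 tool y deg 95.94 tilt [ 0.001 -0.    -1.   ] Fjig [ 0.18 -0.13] 0.16 w 55.2 grip 0.0
shift tool [ -0.2  -1.5 112. ]
```

View pics/w3.png

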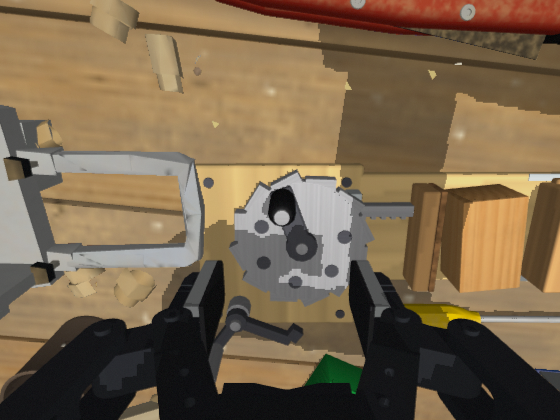

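Wrist view: knob top at (282,217), hub stud (300,243), pawl nose (295,335) clear of the disc; post and pivot at lower left.

```bash
python3 - <<'E'
from h import *
d=pickle.load(open("w.pkl","rb"))
for n,u,v,z in(("knob",282,217,93),("hub",300,243,53)): print(n,(M.T@(onz(d,u,v,z)[:2]-t)).round(1))
E
python3 -m pendant '[[0,-0.001,0.03,0,0,0,0.055],[0,0,0.03,0,0,0,0.055],[0,0,0.03,0,0,0,0.055],[0,0,0.022,0,0,0,0.055],[0,0,0,0,0,0,0.055]]' >/dev/null
python3 - <<'E'
from h import *
from bench import arm
st(arm.read_state(),(-120.9,41.5,85))
E
```

```text
knob [-121.5   40.4]
hub [-107.6    4. ]
t 5.55 TCP jig [-120.2   42.8] z 79.0 tool y deg 95.85 tilt [-0.007  0.001 -1.   ] Fjig [-0.64  0.57] 0.41 w 54.9 grip 0.0
shift tool [-1.3 -0.7 -6.1]
```

```bash
python3 -m pendant '[[-0.001,-0.001,-0.005,0,0,0,0.055],[0,0,0,0,0,0,0.015],[0,0,0,0,0,0,0.015],[0,0,0,0,0,0,0.015],[0,0,0,0,0,0,0.015],[0,0,0,0,0,0,0.015]]' >/dev/null
python3 - <<'E'
from h import *
from bench import arm
st(arm.read_state(),(-120.7,41.5,85))
E
```

```text
t 6.15 TCP jig [-121.9   39.8] z 89.0 tool y deg 95.93 tilt [ 0.003 -0.001 -1.   ] Fjig [-0.86  0.09] 6.33 w 17.2 grip 58.582171029411256
shift tool [1.7 1.2 4. ]
```

```bash
python3 - <<'E'
from h import *
a=np.radians(-21+7*np.arange(26)); p=45*np.c_[np.cos(a),np.sin(a)]
for i,r in enumerate(np.diff(p,axis=0).round(1)): print(i+1,r,end="; ")
E
python3 -m pendant '[[0.0009,0.0026,0,0,0,0,0.015],[0.0008,0.0026,0,0,0,0,0.015],[0,0,0,0,0,0,0.015]]' >/dev/null
python3 - <<'E'
from h import *
from bench import arm
st(arm.read_state())
E
```

```text
1 [1.7 5.2]; 2 [1.  5.4]; 3 [0.3 5.5]; 4 [-0.3  5.5]; 5 [-1.   5.4]; 6 [-1.7  5.2]; 7 [-2.3  5. ]; 8 [-2.9  4.7]; 9 [-3.4  4.3]; 10 [-3.9  3.9]; 11 [-4.4  3.3]; 12 [-4.7  2.8]; 13 [-5.   2.2]; 14 [-5.3  1.6]; 15 [-5.4  0.9]; 16 [-5.5  0.2]; 17 [-5.5 -0.4]; 18 [-5.4 -1.1]; 19 [-5.2 -1.7]; 20 [-5.  -2.4]; 21 [-4.6 -3. ]; 22 [-4.2 -3.5]; 23 [-3.8 -4. ]; 24 [-3.3 -4.4]; 25 [-2.7 -4.8]; t 6.45 TCP jig [-117.    41.3] z 89.0 tool y deg 95.94 tilt [ 0.004 -0.001 -1.   ] Fjig [-2.92  0.2 ] 6.0 w 16.9 grip 58.754268027842045
```

```bash
python3 -m pendant '[[0.001,0.0054,0,0,0,0,0.015],[0.0003,0.0055,0,0,0,0,0.015],[-0.0003,0.0055,0,0,0,0,0.015],[-0.001,0.0054,0,0,0,0,0.015],[-0.0017,0.0052,0,0,0,0,0.015],[-0.0023,0.005,0,0,0,0,0.015],[-0.0029,0.0047,0,0,0,0,0.015]]' >/dev/null
python3 - <<'E'
from h import *
from bench import arm
st(arm.read_state())
E
```

```text
t 7.15 TCP jig [-80.6  34. ] z 89.0 tool y deg 95.95 tilt [ 0.004 -0.002 -1.   ] Fjig [-7.46 -0.8 ] 4.14 w 17.5 grip 58.80434887949377
```

```bash
python3 -m pendant '[[-0.0034,0.0042,0,0,0,0,0.015],[-0.0039,0.0038,0,0,0,0,0.015],[-0.0044,0.0032,0,0,0,0,0.015],[-0.0047,0.0027,0,0,0,0,0.015],[-0.005,0.0022,0,0,0,0,0.015],[-0.0053,0.0016,0,0,0,0,0.015],[-0.0054,0.0009,0,0,0,0,0.015]]' >/dev/null
python3 - <<'E'
from h import *
from bench import arm
st(arm.read_state())
E
```

```text
t 7.85 TCP jig [-62.3   4. ] z 88.9 tool y deg 95.92 tilt [-0.001 -0.002 -1.   ] Fjig [-6.7   4.31] 8.89 w 16.6 grip 59.232290452346206
```

```bash
python3 -m pendant '[[-0.0027,-0.0004,0,0,0,0,0.015],[-0.0027,-0.0002,0,0,0,0,0.015]]' | grep force
python3 -m pendant '[[-0.0014,-0.0001,0,0,0,0,0.015],[-0.0014,-0.0001,0,0,0,0,0.015]]' | grep force
cat > s.py <<'E'
from h import *
from bench import arm
s=arm.read_state();st(s)
q=M.T@(s["position"][:2]-t)-np.array([-106.5,-1.2]);f=np.arctan2(q[0],q[1]);F=M.T@s["contact_force"][:2]
c,n=np.cos(f),np.sin(f)
print("phi",np.degrees(f).round(1),"wheel~",(f+np.radians(21)).round(3),"r",np.hypot(*q).round(1),"resist",-(F@[c,-n]).round(2),"radial",(F@[n,c]).round(2),"1deg step toolx,y mm",(.785*np.array([-n,c])).round(2))
E
python3 s.py
```

```text
contact_force: [-5.3, 0.1, 11.9]
grasp_force: 59.4
contact_force: [-4.7, -0.6, 10.5]
grasp_force: 59.4
t 8.25 TCP jig [-62.   -3.8] z 88.9 tool y deg 95.9 tilt [-0.002 -0.001 -1.   ] Fjig [-0.11  4.78] 10.49 w 17.1 grip 59.42784095183015
phi 93.4 wheel~ 1.996 r 44.5 resist 4.77 radial -0.39 1deg step toolx,y mm [-0.78 -0.05]
```

```bash
python3 -m pendant '[[-0.0014,-0.0001,0,0,0,0,0.015]]' >/dev/null; python3 s.py|tail -1; python3 -m pendant '[[-0.0014,-0.0001,0,0,0,0,0.015]]' >/dev/null; python3 s.py|tail -1; python3 -m pendant '[[-0.0014,-0.0002,0,0,0,0,0.015]]' >/dev/null; python3 s.py
```

```text
phi 95.1 wheel~ 2.026 r 44.6 resist 4.54 radial -0.69 1deg step toolx,y mm [-0.78 -0.07]
phi 96.8 wheel~ 2.057 r 44.6 resist 4.43 radial -0.39 1deg step toolx,y mm [-0.78 -0.09]
t 8.55 TCP jig [-62.3  -7.9] z 88.9 tool y deg 95.9 tilt [-0.002 -0.    -1.   ] Fjig [-0.24  4.75] 10.73 w 17.2 grip 59.433346088044345
phi 98.6 wheel~ 2.088 r 44.7 resist 4.66 radial -0.95 1deg step toolx,y mm [-0.78 -0.12]
```

```bash
echo 'import sys; sys.exit(bool(-(F@[c,-n])>5.8))' >> s.py
python3 -m pendant '[[-0.001,-0.0002,0,0,0,0,0.015]]' >/dev/null; python3 s.py|tail -1 && python3 s.py >/dev/null && python3 -m pendant '[[-0.001,-0.0002,0,0,0,0,0.015]]' >/dev/null && python3 s.py >/dev/null && python3 -m pendant '[[-0.001,-0.0002,0,0,0,0,0.015]]' >/dev/null && python3 s.py >/dev/null && python3 -m pendant '[[-0.001,-0.0002,0,0,0,0,0.015]]' >/dev/null && python3 s.py >/dev/null && python3 -m pendant '[[-0.001,-0.0002,0,0,0,0,0.015]]' >/dev/null ; python3 s.py
```

```text
phi 100.0 wheel~ 2.112 r 44.7 resist 4.16 radial 0.23 1deg step toolx,y mm [-0.77 -0.14]
t 9.05 TCP jig [-63.2 -12.9] z 88.9 tool y deg 95.9 tilt [-0.002 -0.    -1.   ] Fjig [0.61 3.61] 10.0 w 17.0 grip 59.43642808590084
phi 105.2 wheel~ 2.202 r 44.9 resist 3.64 radial -0.35 1deg step toolx,y mm [-0.76 -0.21]
```

```bash
sed -i 's/>5.8/>5.0/' s.py
python3 -m pendant '[[-0.001,-0.0002,0,0,0,0,0.015]]' >/dev/null; python3 s.py|tail -1 && python3 s.py >/dev/null && python3 -m pendant '[[-0.001,-0.0003,0,0,0,0,0.015]]' >/dev/null && python3 s.py >/dev/null && python3 -m pendant '[[-0.001,-0.0003,0,0,0,0,0.015]]' >/dev/null && python3 s.py |tail -1&& python3 s.py >/dev/null && python3 -m pendant '[[-0.001,-0.0003,0,0,0,0,0.015]]' >/dev/null && python3 s.py >/dev/null && python3 -m pendant '[[-0.001,-0.0003,0,0,0,0,0.015]]' >/dev/null ; python3 s.py
```

```text
phi 106.4 wheel~ 2.224 r 44.9 resist 5.05 radial -1.11 1deg step toolx,y mm [-0.75 -0.22]
t 9.15 TCP jig [-63.4 -13.9] z 88.9 tool y deg 95.9 tilt [-0.002 -0.    -1.   ] Fjig [0.37 5.16] 8.99 w 16.6 grip 59.43311312701553
phi 106.4 wheel~ 2.224 r 44.9 resist 5.05 radial -1.11 1deg step toolx,y mm [-0.75 -0.22]
```

```bash
sed -i 's/>5.0/>6.5/' s.py
python3 -m pendant '[[-0.0005,-0.0001,0,0,0,0,0.015]]' >/dev/null; python3 s.py|tail -1 ; python3 s.py >/dev/null && python3 -m pendant '[[-0.0005,-0.0002,0,0,0,0,0.015]]' >/dev/null && python3 s.py |tail -1; python3 s.py >/dev/null && python3 -m pendant '[[-0.0005,-0.0001,0,0,0,0,0.015]]' >/dev/null ; python3 s.py|tail -1
```

```text
phi 107.2 wheel~ 2.238 r 44.9 resist 4.59 radial -0.89 1deg step toolx,y mm [-0.75 -0.23]
phi 107.8 wheel~ 2.248 r 44.9 resist 4.2 radial -0.63 1deg step toolx,y mm [-0.75 -0.24]
phi 108.4 wheel~ 2.259 r 45.0 resist 4.44 radial -1.98 1deg step toolx,y mm [-0.74 -0.25]
```

```bash
python3 -m pendant '[[-0.001,-0.0004,0,0,0,0,0.015]]' >/dev/null; python3 s.py|tail -1 ; python3 s.py >/dev/null && python3 -m pendant '[[-0.001,-0.0004,0,0,0,0,0.015]]' >/dev/null && python3 s.py |tail -1; python3 s.py >/dev/null && python3 -m pendant '[[-0.001,-0.0004,0,0,0,0,0.015]]' >/dev/null ; python3 s.py|tail -1; python3 s.py >/dev/null && python3 -m pendant '[[-0.001,-0.0004,0,0,0,0,0.015]]' >/dev/null ; python3 s.py|tail -1
```

```text
phi 109.7 wheel~ 2.281 r 45.0 resist 4.69 radial -1.51 1deg step toolx,y mm [-0.74 -0.26]
phi 111.2 wheel~ 2.307 r 45.0 resist 3.81 radial -0.5 1deg step toolx,y mm [-0.73 -0.28]
phi 112.6 wheel~ 2.331 r 45.1 resist 5.45 radial -1.21 1deg step toolx,y mm [-0.72 -0.3 ]
phi 113.9 wheel~ 2.355 r 45.1 resist 4.85 radial -1.29 1deg step toolx,y mm [-0.72 -0.32]
```

Run:
```python
from bench import arm
import cv2,pickle
d=arm.get_image("top");pickle.dump(d,open("top2.pkl","wb"))
cv2.imwrite("pics/top2.png",cv2.resize(d["image"][220:285,232:332,::-1],None,fx=8,fy=8,interpolation=cv2.INTER_CUBIC))
```

```text
(no output)
```

View pics/top2.png

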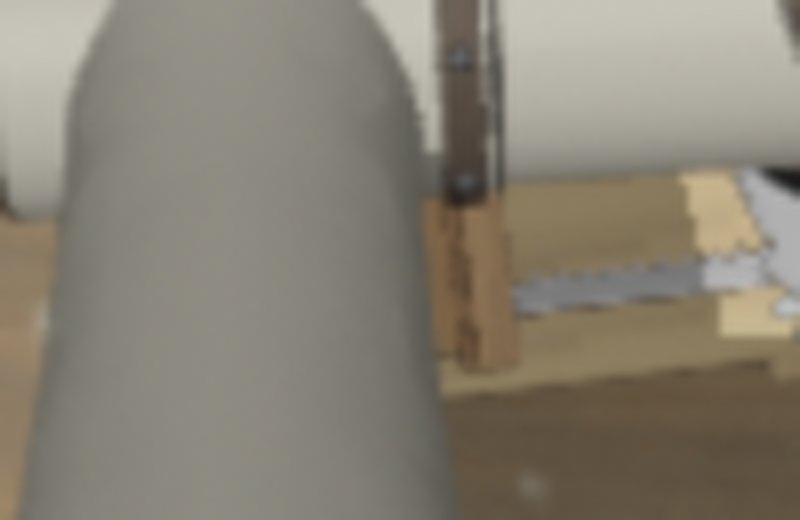

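The arm hides the fence, but the cork/jaw (440–520, 200–365) is seen flush against the block's edge. Continuing by feel.

```bash
python3 -m pendant '[[-0.0007,-0.0004,0,0,0,0,0.015]]' >/dev/null; python3 s.py|tail -1 ; python3 s.py >/dev/null && python3 -m pendant '[[-0.0007,-0.0004,0,0,0,0,0.015]]' >/dev/null && python3 s.py |tail -1; python3 s.py >/dev/null && python3 -m pendant '[[-0.0007,-0.0004,0,0,0,0,0.015]]' >/dev/null ; python3 s.py|tail -1; python3 s.py >/dev/null && python3 -m pendant '[[-0.0007,-0.0004,0,0,0,0,0.015]]' >/dev/null ; python3 s.py|tail -1; python3 s.py >/dev/null && python3 -m pendant '[[-0.0007,-0.0004,0,0,0,0,0.015]]' >/dev/null ; python3 s.py|tail -1;  python3 s.py >/dev/null && python3 -m pendant '[[-0.0007,-0.0004,0,0,0,0,0.015]]' >/dev/null ; python3 s.py|tail -1
```

```text
phi 114.9 wheel~ 2.373 r 45.1 resist 4.99 radial -1.1 1deg step toolx,y mm [-0.71 -0.33]
phi 116.0 wheel~ 2.391 r 45.1 resist 4.36 radial 0.06 1deg step toolx,y mm [-0.71 -0.34]
phi 116.1 wheel~ 2.394 r 45.1 resist 8.8 radial 1.41 1deg step toolx,y mm [-0.7  -0.35]
phi 116.1 wheel~ 2.394 r 45.1 resist 8.8 radial 1.41 1deg step toolx,y mm [-0.7  -0.35]
phi 116.1 wheel~ 2.394 r 45.1 resist 8.8 radial 1.41 1deg step toolx,y mm [-0.7  -0.35]
phi 116.1 wheel~ 2.394 r 45.1 resist 8.8 radial 1.41 1deg step toolx,y mm [-0.7  -0.35]
```

```bash
for i in 1 2 3; do python3 -m pendant '[[0,0,0,0,0,0,0.015]]' >/dev/null; python3 s.py|tail -1; done
```

```text
phi 116.1 wheel~ 2.393 r 45.1 resist 6.99 radial 1.06 1deg step toolx,y mm [-0.7  -0.35]
phi 116.2 wheel~ 2.394 r 45.1 resist 7.19 radial 0.01 1deg step toolx,y mm [-0.7  -0.35]
phi 116.1 wheel~ 2.393 r 45.1 resist 6.86 radial 0.63 1deg step toolx,y mm [-0.7  -0.35]
```

```bash
python3 -m pendant '[[-0.0003,-0.0002,0,0,0,0,0.015]]' >/dev/null; python3 s.py|tail -1; for i in 1 2; do python3 -m pendant '[[0,0,0,0,0,0,0.015]]' >/dev/null; python3 s.py|tail -1; done
```

```text
phi 116.2 wheel~ 2.395 r 45.1 resist 7.74 radial 1.55 1deg step toolx,y mm [-0.7  -0.35]
phi 116.2 wheel~ 2.394 r 45.1 resist 7.9 radial -0.03 1deg step toolx,y mm [-0.7  -0.35]
phi 116.2 wheel~ 2.394 r 45.1 resist 8.11 radial 2.19 1deg step toolx,y mm [-0.7  -0.35]
```

```bash
python3 -m pendant '[[0,0,0,0,0,0,0.019],[0,0,0,0,0,0,0.021],[0,0,0,0,0,0,0.024],[0,0,0,0,0,0,0.03],[0,0,0,0,0,0,0.04],[0,0,0,0,0,0,0.045],[0,0,0,0,0,0,0.045]]' >/dev/null; python3 s.py
```

```text
t 11.5 TCP jig [-66.8 -22.9] z 87.2 tool y deg 95.88 tilt [-0.  0. -1.] Fjig [-0.82 -0.15] 0.3 w 44.9 grip 0.0
phi 118.7 wheel~ 2.438 r 45.3 resist -0.53 radial -0.65 1deg step toolx,y mm [-0.69 -0.38]
```

```bash
python3 -m pendant '[[0,0,-0.02,0,0,0,0.045],[0,0,-0.04,0,0,0,0.045],[0,0,-0.04,0,0,0,0.045],[0,0,-0.04,0,0,0,0.045],[0,0,-0.03,0,0,0,0.045],[0.02,-0.04,0,0,0,0,0.045],[0.03,-0.04,0,0,0,0,0.045],[0.03,-0.04,0,0,0,0,0.045],[0.03,-0.04,0,0,0,0,0.045],[0,-0.04,0,0,0,0,0.045],[0,-0.04,0,0,0,0,0.045],[0,0,0,0,0,0,0.045]]' >/dev/null; python3 s.py|head -1
python3 - <<'E'
from bench import arm
import cv2,pickle
d=arm.get_image("top");pickle.dump(d,open("top2.pkl","wb"))
cv2.imwrite("pics/top3.png",cv2.resize(d["image"][185:285,232:392,::-1],None,fx=5,fy=5,interpolation=cv2.INTER_CUBIC))
E
```

```text
t 12.7 TCP jig [-310.5   87.8] z 256.4 tool y deg 95.62 tilt [-0.001 -0.001 -1.   ] Fjig [-0.11 -0.14] -0.18 w 45.3 grip 0.0
```

View pics/top3.png

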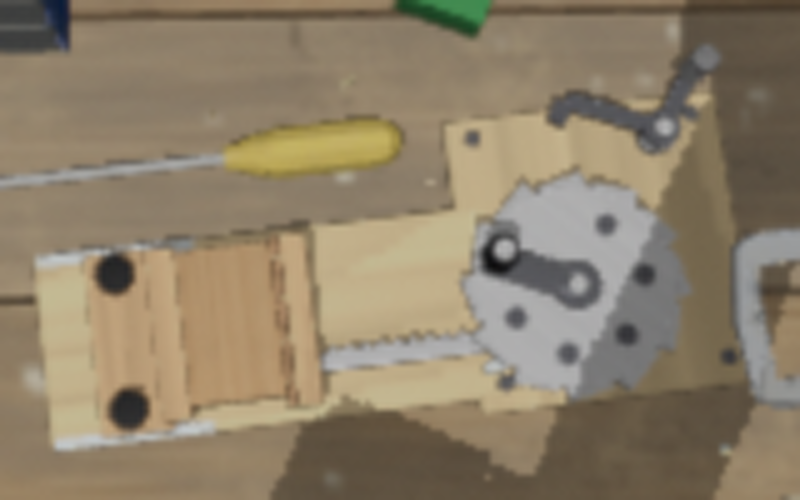

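The block sits square between jaw (300,320) and fence (165,330), the pawl is well out, and the screwdriver hasn't moved. The last force reading puts the nip at about 9 N. Handing in.

```bash
python3 -c "
from bench import arm
print(arm.job_done())"
```

```text
the job is handed in; nothing more can be done
None
```

I swung the pawl out about 0.6 rad and wound the wheel about 2.4 rad; the block is nipped at roughly 9 N (worked out from the force at the knob) and looks square in the top view. The arm is clear and the job is handed in, but the hand-in gave no verdict.

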